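Raise and lock the counter sign stand

ROBOT

A 6-joint arm with a two-finger parallel gripper is mounted at the origin on a cart in front of the work surface, level with it; the furniture and walls round the work are solid. World frame = base frame: x ahead of the robot, y to its left, z up, the work surface at z = 0. Lengths are in m, angles in rad, forces in N, time in s.
With the tool pointing down it reaches from about 0.275 to 1 m from the base axis. Payload 8.4 kg.
Tool frame: the origin (TCP) lies on the centre line of the jaws, within the pads' length; the fingertips stand 17 mm ahead of it and the grasp point (between the pads) lies 2 mm behind it (bot.tcp_to_tips is the z of the fingertips in the tool frame, in m); z points along the fingers, y is the line along which they close (so a half turn about z gives the same grasp; the last joint's range is limited). The gripper opens to 85 mm and grips with 20 to 120 N. Pads are 22 mm wide; open, the fingers measure 114 mm over their backs; the gripper's body (76 mm by 85 mm) begins 54 mm behind the grasp point. The pads swing forward as they close: fully open they stand 13 mm farther back than shut.
Start: joints at [1.212, 0.353, 1.633, -0, 1.155, -0.002], TCP at [0.218, 0.586, 0.248] pointing down, gripper open.
Joint ranges: [-2.63, 2.63], [-0.92, 2.1], [0.06, 2.66], [-1.3, 4.44], [0, 2.69], [-3.02, 3.02]. Speed limits (rad/s): [2.22, 2.22, 2.79, 3.14, 3.14, 3.14].

INTERFACE

Orientations are given as a unit quaternion [x, y, z, w].
In Python, from workcell import bot, hand, kinematics, get_obs, vision, hand_in gives the robot as it stands. The module is installed in compiled form; this text tells all that it offers. Calls block until the motion is done:
- bot.reach(position, orientation): joint-space move of the TCP to a pose.
- bot.servo_line(position, ori=None, velocity=0.15): straight line of the TCP; ori=None keeps the orientation; velocity is the mean speed in m/s.
- bot.goto_joints(angles): joint-space move.
- hand.move_gripper(opening, strength=None): finger opening in m; strength is the grip in N (None keeps the last); returns when the fingers have stopped.
- bot.dwell(seconds).
- kinematics.solve_ik(position, orientation): joint angles nearest the present ones, or None.
- get_obs(): the state.
- vision.read_camera(name): name is "side" or "top" or "wrist"; returns a dict with "frame" (420x560x3 uint8, red, green, blue), "intrinsics" (3x3 intrinsics, pixels), "dist" ([k1, k2, p1, p2, k3] as OpenCV has them; the pictures are not rectified), "view" (4x4, takes a point from world to camera coordinates). Camera axes: x right, y down, z forward; pixel columns grow to the right and rows downward; lengths in m; the calibration is good to about 2 mm. A picture is of the moment at which its call begins. There is no depth.
A pose or a line that the arm cannot do raises bot.IKError and nothing moves.
- hand_in(): hands the job in; it is judged then, once.
The state is a dict: "time_s": time; "joint_pos": joint angles; "joint_vel": joint speeds; "joint_efforts": joint torques, N m; "position": TCP position; "orientation": TCP orientation; "wrist_force": force on the tool from outside, world axes, zero at the start; "ft_torque": the same for the moment, N m; "gripper_width": finger opening in m; "grip_force": force on a finger pad.
Only numpy, scipy, OpenCV 4.12 (cv2) and the standard library are available. Lean on these libraries where they do the work, as an engineer would, in place of code of your own. Each camera call takes 0.05 s, during which the arm holds its last target. There are 200 camera calls.

TASK

The counter sign stand in front of the wooden chest is locked at its lowest and has to be set taller before a price sign is clipped on. Swing the wing lever on its collar fully open, pull the stem up until the lower of the two rings scored round it is level with the top of the collar, and, still holding the stem there, turn the lever fully closed; finish with the gripper still holding the stem. Leave the goods around it where they stand.

Things in the scene. Friction and masses are not known exactly. Their poses are not given: they have to be found in the camera images.
- stand: Counter sign stand, fixed: round dark foot 110 mm across, 20 mm high; upright aluminium sleeve, 30 mm diameter, up to z = 106 mm; on it the black cam collar (41 mm across, z = 106 to 118 mm) with the wing lever. A screw boss sticks out just below the collar toward +x, to 26 mm from the axis. Origin: centre of the foot's underside; z up along the sleeve's axis. x, y and yaw vary.
- lever (a joint): Turn (rad) of collar and wing about the sleeve's axis: 0 = open stop, 1.05 = closed stop, growing clockwise seen from above. In the stand's frame the wing points from the axis toward the angle 4.189 rad minus this value (closed: to -x). It stays where left; turning takes 0.15 to 0.25 N m. Closing clamps the stem; below about 0.35 the stem turns and slides freely and drops if let go.
- wing_tip (a point): Point on the wing, 32 mm from the sleeve's axis, 2 mm below its top edge; moves with the lever. The wing is an upright black blade in a radial plane, 21 to 42 mm from the axis, 6 mm thick (10 mm at the rounded outer edge), its top 56 mm above the collar's top: a hand holding the stem can sweep it round with the side of a finger by turning about the stem's axis.
- stem: Sliding stem: round steel rod 20 mm in diameter, loose in the sleeve (0.8 mm play all round), with a card clip on top (28 mm disc, then two thin jaws 24 mm wide); 161 mm long, about 0.22 kg. Origin: centre of its lower end, z up. At rest its lower end is on the sleeve's floor, z = 24 mm; 46 mm of plain rod show between collar and disc and the clip's top is at z = 185 mm. Its yaw varies.
- lower_ring (a point): Centre of the lower of the two thin dark rings (2 mm wide) scored round the stem, 64 mm above the stem's lower end. With the stem at rest it is hidden in the sleeve, 30 mm below the top of the collar; the upper ring is 15 mm higher on the stem and comes out first.
- collar_top (a point): Point on the sleeve's axis level with the top face of the cam collar, z = 118 mm.
- bird_figure: Bystander: small carved black bird, 36 x 81 x 52 mm, standing beside the sign stand; origin at the centre of its underside.
- amber_bottle: Bystander: small dark bottle with a white ribbed cap, 29 mm across, 62 mm tall, standing beside the sign stand; origin at the centre of its underside.
- candle_tin: Bystander: round white candle tin, 65 mm across, 35 mm tall, right of the work; origin at the centre of its underside.
- ribbon_spool: Bystander: spool of ribbon lying flat, 68 mm across, 15 mm tall, right of the work; origin at the centre of its underside.
- soap_pack: Bystander: boxed soap standing upright, 24 x 55 x 85 mm, left of the work; origin at the centre of its underside.
- card_stack: Bystander: banded stack of small cards lying flat, 63 x 85 x 19 mm, left of the work; origin at the centre of its underside.
There are look-alikes about, which are no part of the job. What is shaped like the stem but red is not meant.

How it is judged:
By the outcome, as a careful person would: the job done as asked, in the order asked, and still so for the second after the job is handed in, while the arm keeps its last pose, push and grip.
It also fails if it takes over 58 s, if anything falls off the work surface, if the arm or the gripper's body presses on something with over 40 N, if the wrist force passes 120 N, or if a joint passes its speed limit or range.

## Working session

There is one attempt and no reset: what is moved stays moved. The work goes in short steps, each a Python script; the robot and the scene stay as the last script left them, time stands still between calls to the robot, and variables do not carry over. Pictures are saved under pics/ and viewed, at most 10 in all, crops included, and the job is handed in when it is done.

```bash
mkdir -p pics
python3 - <<'E'
from workcell import *
import cv2,pickle
d={}
for n in ("side","top"):
    d[n]=vision.read_camera(n); cv2.imwrite(f"pics/{n}0.png",d[n]["frame"][:,:,::-1])
    print(n,d[n]["intrinsics"].tolist(),d[n]["dist"],d[n]["view"].round(4).tolist())
pickle.dump(d,open("d.pkl","wb"))
o=get_obs(); print(o["time_s"],o["orientation"],bot.tcp_to_tips)
E
```

```text
side [[402.99817133668535, 0.0, 281.072329715546], [0.0, 402.99817133668535, 212.5630683277948], [0.0, 0.0, 1.0]] [0.02091518 0.         0.         0.         0.        ] [[0.9945, -0.1019, -0.0228, -0.5089], [-0.0708, -0.4975, -0.8646, 0.0887], [0.0768, 0.8614, -0.502, 1.0677], [0.0, 0.0, 0.0, 1.0]]
top [[428.2001517239332, 0.0, 283.98321571122113], [0.0, 428.2001517239332, 209.4914490571779], [0.0, 0.0, 1.0]] [0.02476671 0.         0.         0.         0.        ] [[-0.0093, -0.9999, 0.0081, -0.0555], [-0.9851, 0.0078, -0.1717, 0.5197], [0.1716, -0.0096, -0.9851, 1.3542], [0.0, 0.0, 0.0, 1.0]]
0.1 [ 1.77439886e-01  9.84131436e-01 -6.27054114e-04 -1.04718215e-04] 0.017
```

View pics/side0.png

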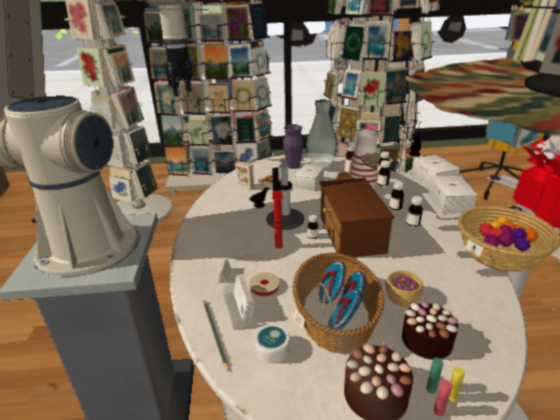

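View pics/top0.png

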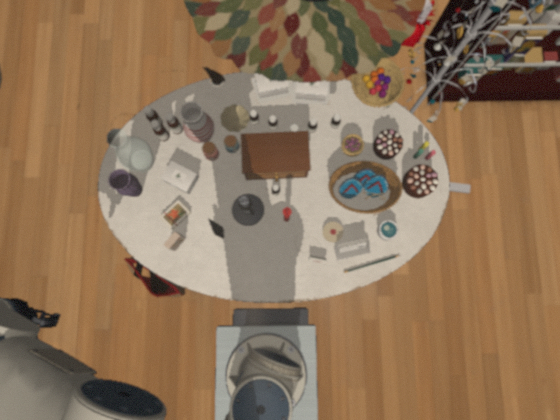

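Side view: the dark foot is at about (285,218), with the black wing and stem at (277-290,170-210). The red look-alike stem at (278,220) in side and (287,213) in top is a separate object and not meant. The stand meant is the round dark foot at (248,208) in top, because of its 110 mm foot, collar and steel rod. Next I confirm this in an enlarged crop.

```bash
python3 - <<'E'
import cv2,pickle,numpy as np
d=pickle.load(open("d.pkl","rb"))
a=d["side"]["frame"][155:255,230:330,::-1]; b=d["top"]["frame"][170:250,200:300,::-1]
a=cv2.resize(a,(400,400),interpolation=cv2.INTER_CUBIC); b=cv2.resize(b,(400,320),interpolation=cv2.INTER_CUBIC)
c=np.zeros((400,800,3),np.uint8); c[:,:400]=a; c[:320,400:]=b
cv2.imwrite("pics/crop0.png",cv2.convertScaleAbs(c,alpha=1.6))
E
cat > h.py <<'E'
import cv2,numpy as np
def ray(c,px):
    u=cv2.undistortPoints(np.array([[px]],float),c["intrinsics"],c["dist"])[0,0]
    V=c["view"];R=V[:3,:3];return -R.T@V[:3,3],R.T@np.array([u[0],u[1],1])
def onplane(c,px,z):
    o,r=ray(c,px);return o+r*(z-o[2])/r[2]
def proj(c,p):
    V=c["view"];return cv2.projectPoints(np.array([p],float).reshape(-1,1,3),cv2.Rodrigues(V[:3,:3])[0],V[:3,3],c["intrinsics"],c["dist"])[0][:,0]
E
python3 - <<'E'
import sys;sys.path.insert(0,'.')
import pickle;from h import *
d=pickle.load(open("d.pkl","rb"))
t=d["top"]; g=t["frame"].max(2)
m=np.zeros_like(g);m[185:232,225:272]=(g[185:232,225:272]<75)
k=cv2.morphologyEx(m,cv2.MORPH_OPEN,np.ones((3,3)))
cs=max(cv2.findContours(k,0,1)[0],key=cv2.contourArea);h=cv2.convexHull(cs)
print(cv2.minEnclosingCircle(h),cv2.contourArea(h),cv2.fitEllipse(h))
for z in(0,.02):print(onplane(t,cv2.fitEllipse(h)[0],z))
E
```

```text
((249.5, 208.375), 13.606739044189453) 420.0 ((250.09979248046875, 207.05458068847656), (23.131107330322266, 27.88640785217285), 129.9071044921875)
[0.53629254 0.05390001 0.        ]
[0.53267799 0.05248934 0.02      ]
```

View pics/crop0.png

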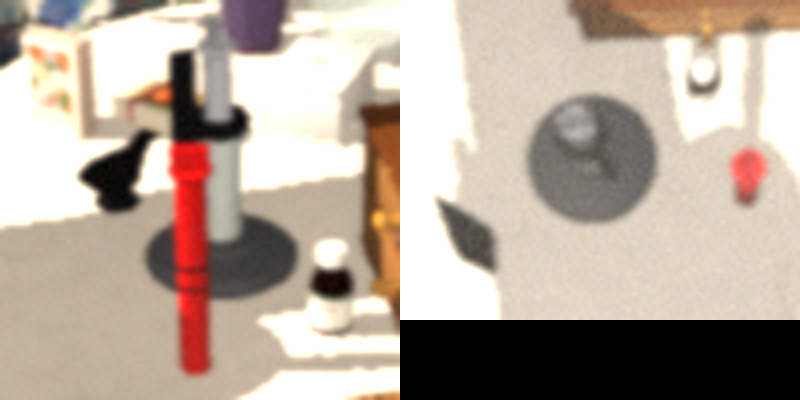

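The crop confirms it: the stand's foot is centred near (248,209) in top. The steel stem and black wing (side, about (276,168)) point toward the robot. The red stem stands about 0.11 m to its right. Now I refine the axis and look from above.

Run:
```python
import pickle;from h import *
d=pickle.load(open("d.pkl","rb"))
t=d["top"]; g=t["frame"].max(2)
print(g[209,225:275:2])
x0,y0=226,188
sub=g[y0:232,x0:270]
m=(sub<95).astype(np.uint8)
n,l,s,c=cv2.connectedComponentsWithStats(m);i=1+s[1:,4].argmax()
pts=np.argwhere(l==i)[:,::-1]+[x0,y0]
h=cv2.convexHull(pts.astype(np.int32));e=cv2.fitEllipse(h);print(e)
ax=onplane(t,e[0],.02);print("axis from foot",ax)
# sleeve in side
S=d["side"];f=S["frame"].astype(int);L=f.max(2)
for r in(195,200,205):print(r,L[r,274:296].tolist())
print("pred axis px",proj(S,[[ax[0],ax[1],z] for z in(.03,.1,.118,.174)]).round(1).tolist())
w=L[160:192,266:300]; mk=(w<60)
for r in range(5,32,2):
    q=np.where(mk[r])[0]; print(160+r,(q+266).tolist())
w=onplane(S,(275.8,168.3),.174);print("wing top",w, w-ax)
```

```text
[138 139 138 112  76  75  75  74  69  63  63  62  59  62  65  68  73  71
  70  79 131 140 140 137 138]
((247.7093505859375, 209.31570434570312), (31.03416633605957, 31.48674964904785), 67.75794219970703)
axis from foot [0.52510039 0.06039771 0.02      ]
195 [133, 134, 134, 133, 135, 133, 133, 131, 124, 118, 117, 118, 117, 113, 106, 118, 162, 196, 202, 201, 200, 200]
200 [155, 142, 134, 129, 128, 122, 112, 106, 107, 115, 118, 119, 118, 111, 107, 119, 160, 194, 201, 200, 200, 200]
205 [162, 157, 142, 137, 128, 118, 108, 103, 105, 113, 118, 117, 117, 110, 103, 96, 105, 115, 118, 118, 118, 117]
pred axis px [[283.4, 211.0], [282.9, 189.0], [282.7, 183.1], [282.3, 164.1]]
165 [293, 294, 295, 296, 297, 298]
167 []
169 [273, 274, 275, 276, 277]
171 [273, 274, 275, 276, 277]
173 [273, 274, 275, 276, 277]
175 [273, 274, 275, 276, 277]
177 [273, 274, 275, 276, 277]
179 [273, 274, 275, 276, 277]
181 [272, 273, 274, 275, 276, 277, 278, 279]
183 [273, 274, 275, 276, 277, 278, 279, 280, 288, 289, 290]
185 [273, 274, 275, 276, 277, 278, 279, 280, 281, 282, 286, 287, 288, 289, 290, 291]
187 [273, 274, 275, 276, 277, 278, 279, 280, 281, 282, 283, 284, 285, 286, 287, 288, 289, 290, 291]
189 [266, 267, 273, 274, 275, 276, 277, 278, 279, 280, 281, 282, 283, 284, 285, 286, 287, 288, 289]
191 [266]
wing top [0.50549515 0.0356279  0.174     ] [-0.01960523 -0.02476982  0.154     ]
```

```bash
cat >> h.py <<'E'
def q(a): # tool down; a = world angle of tool y axis
    from scipy.spatial.transform import Rotation as R
    y=np.array([np.cos(a),np.sin(a),0]);z=np.array([0,0,-1.]);return R.from_matrix(np.c_[np.cross(y,z),y,z]).as_quat()
E
python3 - <<'E'
from workcell import *;from h import *
import pickle
from scipy.spatial.transform import Rotation as R
M=R.from_quat(get_obs()["orientation"]).as_matrix();print("yaxis",M[:,1])
a=np.arctan2(M[1,1],M[0,1])
for k in (.30,):
    bot.reach([.46,.06,k],q(a)); o=get_obs();print(o["joint_pos"],o["time_s"])
c=vision.read_camera("wrist");pickle.dump(c,open("w.pkl","wb"))
cv2.imwrite("pics/w1.png",c["frame"][:,:,::-1]);V=c["view"];print(-V[:3,:3].T@V[:3,3],V[2,:3])
print(proj(c,[[.527,.06,z] for z in(.02,.118,.164,.185)]))
E
```

```text
yaxis [ 0.34924821  0.93702939 -0.00127137]
[ 1.27650654e-01  4.54123450e-02  1.90131187e+00  2.39720505e-04
  1.19488330e+00 -1.08723160e+00] 2.1833
[0.3823772  0.08880535 0.42475575] [ 0.30037671 -0.1121944  -0.94719916]
[[299.5138307  216.82700481]
 [304.47568673 249.65483027]
 [307.86541472 272.15197616]
 [309.76181389 284.76361717]]
```

View pics/w1.png

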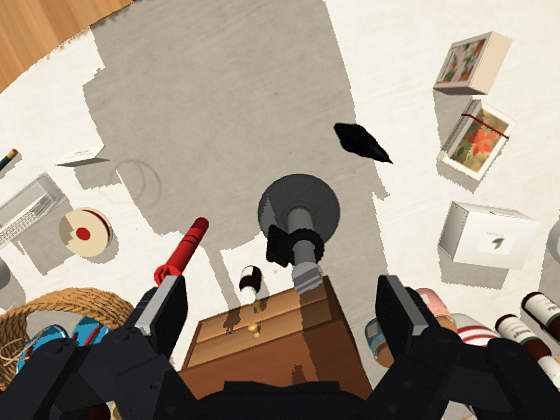

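Run:
```python
from h import *;import pickle
c=pickle.load(open("w.pkl","rb"));d=pickle.load(open("d.pkl","rb"))
f=c["frame"];g=f.max(2)
cv2.imwrite("pics/w1c.png",cv2.convertScaleAbs(cv2.resize(f[165:305,245:355,::-1],None,fx=5,fy=5,interpolation=2)[:600] if 0 else cv2.resize(f[165:305,245:355,::-1],None,fx=4.2,fy=4.2,interpolation=2),alpha=1.8))
sub=g[165:260,250:350];m=(sub<80).astype(np.uint8)
n,l,s,_=cv2.connectedComponentsWithStats(m);i=1+s[1:,4].argmax()
p=np.argwhere(l==i)[:,::-1]+[250,165]
p=p[p[:,1]<228]
h=cv2.convexHull(p.astype(np.int32))[:,0]
h=h[h[:,1]<226]
P=np.array([onplane(c,x,.02) for x in h.astype(float)])[:,:2]
A=np.c_[2*P,np.ones(len(P))];s=np.linalg.lstsq(A,(P**2).sum(1),rcond=None)[0]
print("foot circle",s[:2],np.sqrt(s[2]+s[0]**2+s[1]**2))
print("chest front corners z=0 top",onplane(d["top"],(243,178),0),onplane(d["top"],(310,178),0))
```

```text
foot circle [0.5224378  0.05995233] 0.05245441253056953
chest front corners z=0 top [0.63730604 0.07853496 0.        ] [ 0.63565237 -0.15040302  0.        ]
```

View pics/w1c.png

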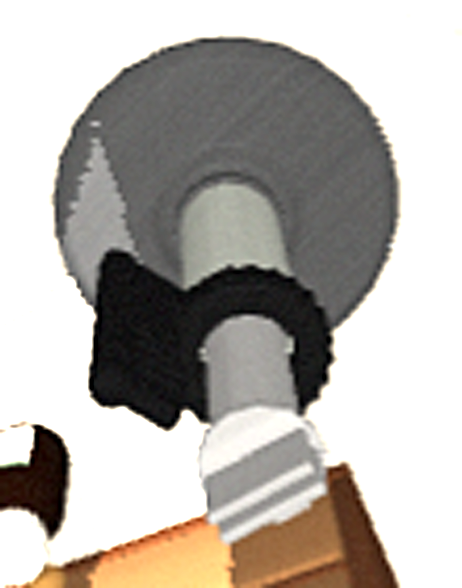

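The crop shows the foot's rim with left 258.1, right 339.8 and top 174.0. The stem's midline is at (304.5,250.7). The wing's top edge runs from the outer end at about (268,258) to the inner end at about (286,266).

Run:
```python
from h import *;import pickle
c=pickle.load(open("w.pkl","rb"));g=c["frame"].max(2)
C=lambda x,y:(245+x/4.2,165+y/4.2)
E=onplane(c,(299,174.0),.02);print("top rim",E)
o=-c["view"][:3,:3].T@c["view"][:3,3]
# foot rim by gradient along world rays
ok=[]
for cx in [(.525,.06)]:
    P=[]
    for a in np.radians(np.arange(100,271,5)):
        rr=np.arange(.045,.066,.0005);px=proj(c,np.c_[cx[0]+rr*np.cos(a),cx[1]+rr*np.sin(a),0*rr+.02])
        v=cv2.remap(g.astype(np.float32),px[:,0].astype(np.float32)[:,None],px[:,1].astype(np.float32)[:,None],1)[:,0]
        dv=np.diff(v);k=dv.argmax()
        if dv[k]>6:P.append([cx[0]+rr[k]*np.cos(a),cx[1]+rr[k]*np.sin(a)])
    P=np.array(P)
    from scipy.optimize import least_squares
    r=least_squares(lambda s:np.hypot(P[:,0]-s[0],P[:,1]-s[1])-.055,cx,loss="soft_l1",f_scale=.001)
    print(len(P),r.x,np.abs(r.fun).max())
ax=r.x
a=onplane(c,C(97,390),.174);b=onplane(c,C(172,424),.174)
e=a-b;print(a,b,"len",np.linalg.norm(e),"dir",np.degrees(np.arctan2(e[1],e[0])))
m=a[:2]-ax;print("outer from axis",np.hypot(*m),np.degrees(np.arctan2(m[1],m[0])))
m=b[:2]-ax;print("inner from axis",np.hypot(*m),np.degrees(np.arctan2(m[1],m[0])))
for X in(ax,[.527,.06]):print(proj(c,[[X[0],X[1],z] for z in(.02,.118,.141,.164)]).round(1).tolist())
# stem midline in wrist rows
for r in(248,251,254,257):print(r,g[r,288:322].tolist())
```

```text
top rim [0.47377995 0.0780432  0.02      ]
35 [0.52541905 0.06034208] 0.0027619810659223407
[0.4971647  0.03437167 0.174     ] [0.50944523 0.04572738 0.174     ] len 0.01672614016216972 dir -137.24067612280425
outer from axis 0.038376698521730306 -137.4118735338317
inner from axis 0.021650690705833524 -137.54413121619885
[[299.4, 215.7], [304.3, 248.2], [305.9, 258.6], [307.7, 270.5]]
[[299.5, 216.8], [304.5, 249.7], [306.1, 260.1], [307.9, 272.2]]
248 [17, 13, 17, 12, 58, 105, 76, 81, 82, 86, 87, 89, 93, 93, 95, 94, 97, 94, 91, 95, 90, 91, 89, 86, 91, 110, 96, 6, 15, 16, 17, 15, 15, 14]
251 [14, 16, 12, 13, 9, 25, 65, 83, 86, 85, 86, 89, 93, 91, 93, 92, 91, 93, 94, 95, 92, 92, 90, 88, 90, 74, 10, 11, 13, 8, 15, 17, 15, 16]
254 [15, 14, 14, 10, 16, 23, 54, 83, 85, 87, 85, 88, 92, 94, 94, 93, 92, 94, 95, 94, 90, 91, 92, 88, 90, 87, 67, 8, 12, 17, 14, 14, 10, 8]
257 [8, 15, 17, 16, 14, 17, 49, 83, 83, 85, 85, 88, 92, 91, 95, 94, 92, 93, 94, 96, 93, 93, 89, 89, 89, 86, 73, 36, 13, 14, 17, 8, 13, 87]
```

Rim and wing agree. The axis is (0.5255, 0.0603), and the wing points to -137.5°, with its points at 21.7 to 38.4 mm on one radial line, as specified. Next: descend with the fingers astride the stem and sweep the lever open (CCW).

```bash
cat >> h.py <<'E'
from workcell import *
AX=np.array([.5258,.0603])
def turn(a0,a1,step,lim):
    "rotate tool y from its angle to a1 (deg) by j6 alone, stop on torque"
    n=int(np.ceil(abs(a1-a0)/step));j=np.array(get_obs()["joint_pos"],float);j0=j[5];T0=get_obs()["ft_torque"][2]
    for i in range(1,n+1):
        a=a0+(a1-a0)*i/n;j[5]=j0-np.radians(a-a0);bot.goto_joints(j)
        o=get_obs();T=o["ft_torque"][2];print(round(a,1),"Tz %.3f"%T,"F",np.round(o["wrist_force"],1),"t%.1f"%o["time_s"])
        if abs(T-T0)>lim:break
    return a
E
python3 - <<'E'
from h import *
hand.move_gripper(.052,40)
bot.reach([*AX,.27],q(np.radians(-7.5)));print(get_obs()["joint_pos"].round(3) if hasattr(get_obs()["joint_pos"],"round") else get_obs()["joint_pos"])
bot.servo_line([*AX,.15],velocity=.12)
o=get_obs();print(o["position"],o["wrist_force"],o["ft_torque"],o["gripper_width"],o["time_s"])
a=turn(-7.5,10,9,.5)
if a>=10:a=turn(10,75,4,.6)
print(a)
E
```

```text
[ 0.111  0.182  1.813 -0.     1.146  0.241]
[0.52630963 0.06035195 0.15065369] [-0.63492701 -0.39400969  0.92005984] [-0.02571896  0.02745824 -0.00991103] 0.05195130324163478 5.025
1.2 Tz 0.056 F [ 0.1 -0.3  0.1] t5.3
10.0 Tz -0.047 F [ 0.2  0.9 -0.3] t5.6
13.8 Tz -0.062 F [-0.6  1.8  0.9] t5.8
17.6 Tz -0.148 F [-2.2  2.4  0.2] t6.1
21.5 Tz -0.143 F [-2.8  1.3  1.8] t6.3
25.3 Tz -0.139 F [-3.9  1.3  2.5] t6.6
29.1 Tz -0.089 F [-4.9  1.4  2.5] t6.8
32.9 Tz -0.067 F [-5.2  0.6  1.2] t7.1
36.8 Tz -0.099 F [-5.8 -0.9  1.4] t7.3
40.6 Tz -0.144 F [-5.5  0.1  0.2] t7.6
44.4 Tz -0.146 F [-5.9 -1.   1.9] t7.8
48.2 Tz -0.164 F [-5.  -1.5  1.5] t8.1
52.1 Tz -0.113 F [-5.7 -1.2  0.6] t8.3
55.9 Tz -0.133 F [-4.6 -2.7  1.9] t8.6
59.7 Tz -0.201 F [-4.3 -2.3  1.5] t8.8
63.5 Tz -0.163 F [-5.5 -2.1  1.8] t9.1
67.4 Tz -0.227 F [-9.4 -1.7  3.8] t9.3
71.2 Tz -0.438 F [-14.1  -2.4   8.3] t9.6
75.0 Tz -0.625 F [-21.7  -2.7  12.8] t9.8
75.0
```

The lever met its stop at about 66°, where the torque rises steeply. That is 54-60° of travel, so it is fully open. Now I turn back clear, go down to the stem, grip and lift 30 mm.

Run:
```python
from h import *
import pickle
j=np.array(get_obs()["joint_pos"],float);j[5]+=np.radians(75+32.5);bot.goto_joints(j)
o=get_obs();print("free",o["position"],o["wrist_force"],o["ft_torque"])
bot.servo_line([*AX,.1395],velocity=.08)
hand.move_gripper(.015,60)
o=get_obs();print("grip",o["position"],o["wrist_force"],o["ft_torque"],o["gripper_width"],o["grip_force"])
p=np.array(o["position"])
c=vision.read_camera("side");cv2.imwrite("pics/s2.png",c["frame"][:,:,::-1])
bot.servo_line([p[0],p[1],p[2]+.030],velocity=.04);bot.dwell(.3)
o=get_obs();print("lift",o["position"],o["wrist_force"],o["ft_torque"],o["gripper_width"],o["grip_force"],o["time_s"])
s=vision.read_camera("side");w=vision.read_camera("wrist");pickle.dump((c,s,w),open("l.pkl","wb"))
a=cv2.resize(np.hstack([c["frame"][140:240,240:330],s["frame"][140:240,240:330]])[:,:,::-1],None,fx=4,fy=4,interpolation=2)
cv2.imwrite("pics/s3.png",cv2.convertScaleAbs(a,alpha=1.7))
```

```text
free [0.52182257 0.05935744 0.14997678] [ 0.80317236 -0.39888588 -0.31806657] [-0.02939958  0.04923574  0.04756971]
grip [0.52703716 0.05978941 0.13988884] [ 3.87427433 -4.51074905 -2.02467907] [-0.51017748 -0.58747661 -0.00181033] 0.02134424499782324 58.31628547713308
lift [0.52694765 0.05978622 0.16973713] [ 0.79092051  0.06840327 -2.60265972] [-0.09476408 -0.07234156  0.00802201] 0.021444618390847086 58.57080019520254 13.4167
```

View pics/s3.png

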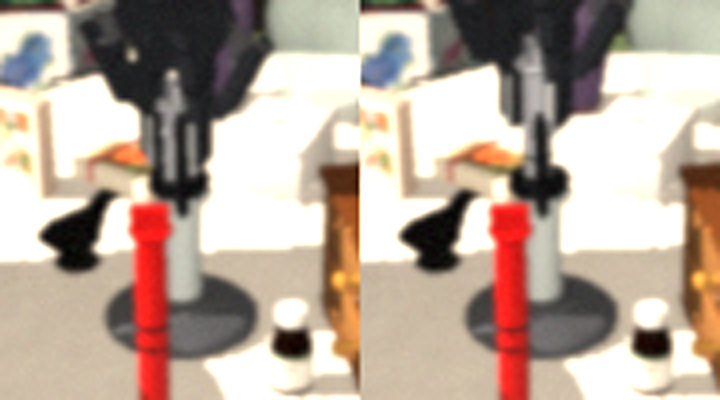

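The side view shows the wing now facing the camera at (375,178 in pairs' scale), i.e. open, and the stem raised. The extra weight of 2.2 N matches the stem. I check the rings in the wrist view.

Run:
```python
from h import *;import pickle
c,s,w=pickle.load(open("l.pkl","rb"))
V=w["view"];print(-V[:3,:3].T@V[:3,3]);p=proj(w,[[.5258,.0603,z] for z in(.103,.118,.133,.17,.215)]);print(p.round(1).tolist())
x,y=p[1].astype(int);y0=max(0,y-60);y0=min(y0,420-120);x0=x-65
print(x0,y0)
cv2.imwrite("pics/w4.png",cv2.convertScaleAbs(cv2.resize(w["frame"][y0:y0+120,x0:x0+130,::-1],None,fx=5,fy=5,interpolation=2),alpha=1.8))
```

```text
[0.57274955 0.12867488 0.29403785]
[[279.7, 235.9], [279.4, 246.2], [279.1, 258.2], [278.0, 297.5], [275.8, 380.1]]
214 186
```

View pics/w4.png

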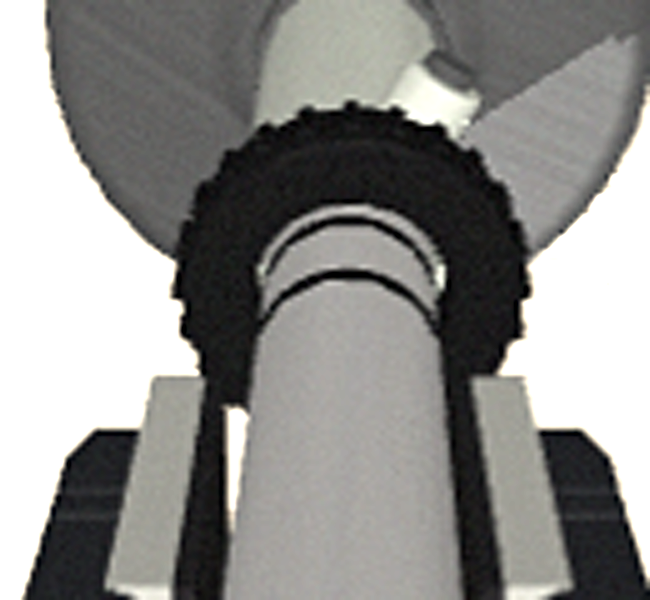

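The rings are seen at crop rows 222 (lower, just at the bore's rim) and 274 (upper). I check the height by projection.

Run:
```python
from h import *;import pickle
w=pickle.load(open("l.pkl","rb"))[2];g=w["frame"].max(2)
o=-w["view"][:3,:3].T@w["view"][:3,3]
for X in([.5258,.0603],[.527,.0598]):
    u=o[:2]-X;u/=np.hypot(*u)
    zs=np.array([.116,.117,.118,.119,.120,.131,.132,.133,.134]);print(np.c_[zs,proj(w,[[*(X+.01*u),z] for z in zs]).round(2)].tolist())
    print("collar outer front rim",proj(w,[[*(np.array(X)+r*u),.118] for r in(.0108,.0205)]).round(1).tolist())
print(list(zip(range(204,246),g[204:246,282:287].mean(1).round().tolist())))
```

```text
[[0.116, 279.89, 228.94], [0.117, 279.88, 229.6], [0.118, 279.86, 230.27], [0.119, 279.84, 230.95], [0.12, 279.82, 231.63], [0.131, 279.6, 239.62], [0.132, 279.58, 240.39], [0.133, 279.56, 241.17], [0.134, 279.54, 241.96]]
collar outer front rim [[279.9, 229.0], [280.3, 212.9]]
[[0.116, 281.85, 228.57], [0.117, 281.84, 229.23], [0.118, 281.83, 229.89], [0.119, 281.82, 230.57], [0.12, 281.82, 231.25], [0.131, 281.71, 239.22], [0.132, 281.7, 239.99], [0.133, 281.7, 240.77], [0.134, 281.69, 241.56]]
collar outer front rim [[281.8, 228.6], [282.1, 212.5]]
[(204, 102.0), (205, 106.0), (206, 65.0), (207, 31.0), (208, 10.0), (209, 10.0), (210, 12.0), (211, 16.0), (212, 13.0), (213, 13.0), (214, 20.0), (215, 19.0), (216, 17.0), (217, 15.0), (218, 15.0), (219, 17.0), (220, 17.0), (221, 16.0), (222, 15.0), (223, 15.0), (224, 15.0), (225, 13.0), (226, 8.0), (227, 99.0), (228, 101.0), (229, 24.0), (230, 4.0), (231, 75.0), (232, 98.0), (233, 94.0), (234, 94.0), (235, 94.0), (236, 95.0), (237, 94.0), (238, 95.0), (239, 81.0), (240, 4.0), (241, 9.0), (242, 80.0), (243, 97.0), (244, 95.0), (245, 94.0)]
```

The lower ring reads z ≈ 117.7 mm, within about 0.4 mm of the collar top. Now, still holding the stem, I turn clockwise to sweep the lever closed.

Run:
```python
from h import *;import pickle
a=turn(-32.5,-40,8,.9);a=turn(a,-118,4,1.1)
o=get_obs();print(a,o["position"],o["gripper_width"],o["grip_force"])
w=vision.read_camera("wrist");s=vision.read_camera("side");pickle.dump((s,w),open("f.pkl","wb"))
p=proj(w,[[.5258,.0603,.118]])[0].astype(int);x0,y0=p[0]-65,min(p[1]-60,300);print(x0,y0)
A=cv2.resize(w["frame"][y0:y0+120,x0:x0+130,::-1],(520,480),interpolation=2)
B=cv2.resize(s["frame"][140:240,260:330,::-1],(280,400),interpolation=2);B=np.vstack([B,np.zeros((80,280,3),np.uint8)])
cv2.imwrite("pics/f.png",cv2.convertScaleAbs(np.hstack([A,B]),alpha=1.8))
```

```text
-40.0 Tz 0.009 F [ 0.2 -0.8 -1.6] t13.8
-43.9 Tz 0.069 F [ 0.3  0.1 -2.9] t14.0
-47.8 Tz -0.038 F [-1.2 -0.3 -0.9] t14.3
-51.7 Tz -0.057 F [-0.5 -0.  -2.4] t14.5
-55.6 Tz -0.022 F [ 0.3 -0.  -2.5] t14.8
-59.5 Tz -0.019 F [ 0.2  0.4 -2.4] t15.0
-63.4 Tz 0.049 F [ 1.9  0.2 -1.9] t15.3
-67.3 Tz 0.087 F [ 5.6  1.6 -4.3] t15.5
-71.2 Tz 0.134 F [ 6.2  1.9 -5.8] t15.8
-75.1 Tz 0.156 F [ 7.1  1.2 -4.9] t16.0
-79.0 Tz 0.135 F [ 6.4  1.4 -4.3] t16.3
-82.9 Tz 0.163 F [ 5.5  1.8 -6. ] t16.5
-86.8 Tz 0.165 F [ 6.4  0.2 -5.1] t16.8
-90.7 Tz 0.123 F [ 6.4  1.8 -6.6] t17.0
-94.6 Tz 0.140 F [ 5.8  0.1 -6.7] t17.3
-98.5 Tz 0.093 F [ 7.2  1.1 -6.2] t17.5
-102.4 Tz 0.121 F [ 6.2  0.4 -6.3] t17.8
-106.3 Tz 0.127 F [ 5.9  0.7 -6. ] t18.0
-110.2 Tz 0.167 F [ 5.7 -0.1 -5.6] t18.3
-114.1 Tz 0.135 F [ 7.2 -0.6 -7.2] t18.5
-118.0 Tz 0.243 F [ 5.8 -0.8 -7.6] t18.8
-118.0 [0.52816932 0.05960946 0.16987137] 0.021602973639778568 65.0635255125053
215 191
```

View pics/f.png

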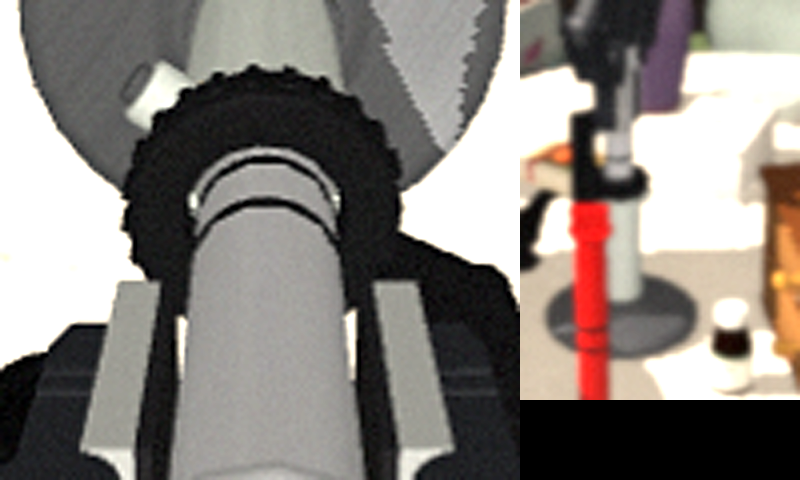

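The wing is back near its closed side, next to the finger, and the rings have not moved. There is no stop torque yet, because contact began only at -65°, so I keep turning.

Run:
```python
from h import *;import pickle
a=turn(-118,-145,2.5,.75)
bot.dwell(.5);o=get_obs();print(a,o["position"],o["wrist_force"],o["ft_torque"],o["gripper_width"],o["grip_force"],o["time_s"])
w=vision.read_camera("wrist");s=vision.read_camera("side");pickle.dump((s,w),open("f.pkl","wb"))
# ring rows at the stem midline
X=np.array([.527,.0598]);c=-w["view"][:3,:3].T@w["view"][:3,3];u=c[:2]-X;u/=np.hypot(*u)
p=proj(w,[[*(X+.01*u),z] for z in(.117,.118,.119,.132,.133,.134)]);print(p.round(1).tolist())
x=int(p[1,0]);g=w["frame"].max(2)[:,x-2:x+3].mean(1)
print([(r,int(g[r])) for r in range(222,248)])
L=s["frame"].max(2)
for r in(170,174,178):print(r,(np.where(L[r,266:300]<60)[0]+266).tolist())
p=proj(w,[[.5258,.0603,.118]])[0].astype(int);x0,y0=p[0]-65,min(p[1]-60,300)
A=cv2.resize(w["frame"][y0:y0+120,x0:x0+130,::-1],(520,480),interpolation=2)
B=cv2.resize(s["frame"][140:240,260:330,::-1],(280,400),interpolation=2);B=np.vstack([B,np.zeros((80,280,3),np.uint8)])
cv2.imwrite("pics/f2.png",cv2.convertScaleAbs(np.hstack([A,B]),alpha=1.8))
```

```text
-120.5 Tz 0.183 F [ 3.9 -2.7 -7.1] t19.1
-122.9 Tz 0.321 F [ 4.7 -3.  -5.7] t19.4
-125.4 Tz 0.322 F [ 4.5 -2.2 -5.7] t19.6
-127.8 Tz 0.313 F [ 3.5 -2.6 -5.8] t19.9
-130.3 Tz 0.387 F [ 4.5 -3.6 -7.4] t20.1
-132.7 Tz 0.428 F [ 5.9 -6.3 -8.5] t20.4
-135.2 Tz 0.737 F [ 8.2 -8.2 -8.8] t20.6
-137.6 Tz 0.825 F [  8.4 -11.   -9.9] t20.9
-140.1 Tz 1.156 F [  9.3 -13.9 -10. ] t21.1
-140.0909090909091 [0.52973723 0.05739206 0.16988285] [  8.75398756 -13.06700749 -10.52901882] [-2.33772335 -2.07410037  1.16989264] 0.021563622846610165 76.77908275377291 21.6167
[[280.0, 237.6], [280.1, 238.3], [280.1, 239.0], [280.2, 248.6], [280.2, 249.4], [280.2, 250.2]]
[(222, 16), (223, 16), (224, 13), (225, 15), (226, 14), (227, 16), (228, 15), (229, 14), (230, 14), (231, 13), (232, 20), (233, 57), (234, 4), (235, 48), (236, 93), (237, 90), (238, 90), (239, 89), (240, 90), (241, 90), (242, 94), (243, 49), (244, 2), (245, 27), (246, 95), (247, 90)]
170 [272, 273, 274, 275, 276, 277, 278, 279, 280, 281]
174 [272, 273, 274, 275, 276]
178 [272, 273, 274, 275, 276]
```

View pics/f2.png

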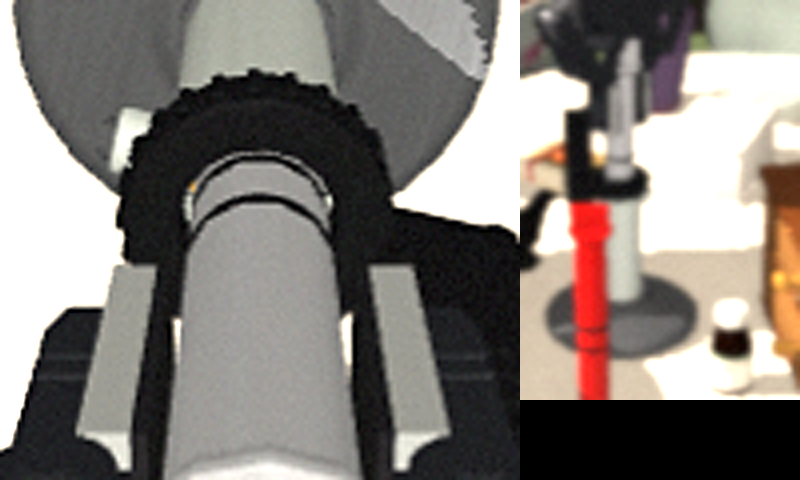

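Run:
```python
from h import *;import pickle
w=pickle.load(open("f.pkl","rb"))[1];w0=pickle.load(open("l.pkl","rb"))[2]
for n,W in(("lift",w0),("now",w)):
    c=-W["view"][:3,:3].T@W["view"][:3,3]
    for X in([.5255,.0603],[.5265,.060]):
        u=c[:2]-X;u/=np.hypot(*u);X=np.array(X)
        print(n,"stem z",proj(W,[[*(X+.01*u),z] for z in(.117,.118,.119,.133)])[:,1].round(1),"rim,collar outer",proj(W,[[*(X+r*u),.118] for r in(.0108,.0205)])[:,1].round(1))
    x=280;g=W["frame"].max(2)[:,x-2:x+3].mean(1);print([(r,int(g[r])) for r in range(204,246)if g[r]>25 or g[r]<9])
print(get_obs()["orientation"],q(np.radians(-140.1)))
```

```text
lift stem z [229.9 230.5 231.2 241.5] rim,collar outer [229.2 213.2]
lift stem z [229.4 230.1 230.7 240.9] rim,collar outer [228.8 212.7]
[(204, 101), (205, 101), (206, 100), (207, 97), (226, 7), (227, 69), (228, 102), (229, 49), (230, 3), (231, 61), (232, 98), (233, 93), (234, 94), (235, 93), (236, 94), (237, 94), (238, 95), (239, 94), (241, 5), (242, 94), (243, 97), (244, 95), (245, 94)]
now stem z [239.7 240.4 241.1 251.7] rim,collar outer [239.1 223.4]
now stem z [238.3 239.  239.7 250.2] rim,collar outer [237.7 221.9]
[(204, 98), (205, 99), (206, 98), (207, 98), (208, 99), (209, 99), (210, 99), (211, 102), (212, 60), (233, 57), (234, 4), (235, 48), (236, 93), (237, 90), (238, 90), (239, 89), (240, 90), (241, 90), (242, 94), (243, 49), (244, 2), (245, 27)]
[ 9.06947192e-01 -4.21230187e-01 -1.45154636e-04  3.44953884e-03] [ 0.90593864 -0.423409    0.          0.        ]
```

The ring rows relative to the collar rim match the lifted state within about 0.5 mm once the 0.8 mm play is allowed for. The wing is back at its original closed pixels (side columns 272-276) with stop torque, and the grip is holding. I hand in.

```bash
python3 -c "
from workcell import *
print(hand_in())"
```

```text
the job is handed in; nothing more can be done
None
```

The job is handed in: the lever was swung fully open, the stem was raised 30 mm so the lower ring sits level with the collar top (within about 0.5 mm by the wrist camera), the lever was turned back against its closed stop, and the gripper is still holding the stem.

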